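Adjust the delivery trolley's drum brake with the brake spoon

TASK

Take the red-handled brake spoon from the tool stand and, through the slot in the wheel's backing plate, work the star wheel round until you feel the brake shoes bear on the drum, then back it off one tooth so that the shoes run clear. Feel your way and never force it: lean on the brake with no more than about 1.6 kg (16 N). Hang the spoon back in its empty hole in the stand, and leave the other tools and goods where they are.

Things in the scene. Friction and masses are not known exactly. Their poses are not given: they have to be found in the camera images.
- wheel: braked trolley wheel lying flat, fixed, backing plate up. Black tyre 300 mm across, 90 mm high; grey plate 168 mm across, its top face 88 mm above the bench. Origin: wheel centre at bench height, z up. On the plate: hub nut at the centre (27 mm high), bolt heads (5 mm), brake arm on the +x side (14 mm), adjuster slot on the -x side, inspection hole (18 by 21 mm) on the +y side
- slot (a point): centre of the adjuster slot at the plate's top face, 55 mm from the wheel centre towards the wheel's -x. The slot is 26 mm long along the wheel's x (it points at the hub), 14 mm wide; the plate is 4 mm thick. The bright steel star wheel shows below it
- star_centre (a point): centre of the star wheel, 28 mm straight below slot; this point does not turn with it, axes as the wheel's. Axle along y. 12 teeth, 40 mm over the tips, each 3.6 mm thick, 8 mm wide, 7 mm deep, pitch 10.5 mm at the tips. Below the plate's top face the uppermost tip lies 8 mm, the floor between two teeth 15 mm. It is sprung: it gives along the slot by 1 mm for 7 N, downward by 1 mm for 12 N
- star_top (a point): highest point of the star, fixed axes as the wheel's. Pushing the top teeth outward (from the hub, to -x) tightens, inward slackens. Friction holds the star: about 4 N at a tooth turns it while the shoes are free. It starts at any angle, 1.5 to 3.5 teeth short of where the shoes bear; from there the push needed climbs about 7 N for each further mm; 9 to 10 N is a sure sign
- drum_face (a point): point on the drum's inner face, seen through the inspection hole; axes as the wheel's. Fixed
- lining (a point): point on the face of a brake shoe's lining, opposite drum_face. The gap is how far it lies below that point along the wheel's y (they coincide when the shoe bears); one tooth of the star moves it by 0.3 mm, too little to be measured well
- spoon_grip (a point): brake spoon: red handle 24 by 24 mm square, 60 mm tall, upright, its shoulder on the stand; below, a 45 mm steel shank ending in a flat blade 3.5 mm thick (spoon's x), 9 mm wide (spoon's y), 24 mm long. The point lies on the handle's axis, 25 mm above the shoulder, 70 mm above the blade's tip; z up the handle. Mass 60 to 130 g
- stand: wooden tool stand, 210 mm long (its x), 70 mm wide, 65 mm high, fixed. Origin: centre of its underside. Three through holes of 17 mm at x = -66, 0 and +66 mm on its centre line; tools hang in them by the shoulder of the handle. The spoon may be in any of them; it goes back to the same one
- driver_grip (a point): yellow-handled stubby tool hanging in the stand (handle as the spoon's), 25 mm above its shoulder. Leave
- pick_grip (a point): blue-handled stubby tool hanging in the stand (handle as the spoon's), 25 mm above its shoulder. Leave
- nut_mid (a point): brass hub nut 32 mm across in the steel parts tray beside the wheel. Leave
- plug_mid (a point): rubber slot plug 34 by 20 mm in the parts tray. Leave
- bottle_mid (a point): amber glass bottle, 62 mm across, 230 mm tall. Leave
- spray_mid (a point): blue spray can, 60 mm across, 190 mm tall. Leave
- carton_mid (a point): red gift carton 150 by 90 by 70 mm. Leave
- spoon: the whole brake spoon; origin at the centre of the blade's tip, axes as spoon_grip
There are look-alikes about, which are no part of the job. What is shaped like the spoon but turquoise is not meant. Leave any yellow look-alike of the stand alone.

How it is judged:
On the way, in this order (a step that is already met when the one before it is completed fails the run):
1. the star wheel is turned up until the shoe lining bears on the drum (y of lining in the frame of drum_face above -3e-05 m), for 0.1 s.
2. the star wheel is backed off by about one tooth (lining 0.15 to 0.48 mm clear of the drum) (y of lining in the frame of drum_face between -0.00048 and -0.00015 m), for 0.2 s.
At the end, for the whole second after the job is handed in: The shoe lining stands 0.15 to 0.48 mm clear of the drum (half a tooth to one and a half teeth back from bearing), and the spoon hangs released and upright (within 7 degrees) in a hole of the stand, its shoulder down on the wood within 3.5 mm (all of step 2 and z of spoon_grip in the frame of stand between 0.087 and 0.094 m and y of spoon_grip in the frame of stand between -0.009 and 0.009 m and x of spoon_grip in the frame of stand between -0.078 and 0.078 m and angle between spoon_grip's own z axis and vertical below 0.12 rad and linear speed of spoon below 0.02 m/s); the robot touches nothing.
It fails at once if the spoon leans on any part of the brake with more than 16 N (contact force between spoon and wheel above 16 N).
It fails at once if the gripper's fingers push on the wheel or brake (contact force between the fingers and wheel above 3 N).
It fails at once if the arm knocks the wheel (contact force between the arm and wheel above 10 N).
It fails at once if one of the other tools or goods is shifted by more than 20 mm (distance of any of driver_grip, pick_grip, nut_mid, plug_mid, bottle_mid, spray_mid, carton_mid from where it was at the start of the episode above 0.02 m).
It also fails if it takes over 67 s, if anything falls off the work surface, if the arm or the gripper's body presses on something with over 40 N, if the wrist force passes 120 N, or if a joint passes its speed limit or range.

ROBOT

A 6-joint arm with a two-finger parallel gripper is mounted at the origin on the work surface. World frame = base frame: x ahead of the robot, y to its left, z up, the work surface at z = 0. Lengths are in m, angles in rad, forces in N, time in s.
With the tool pointing down it reaches from about 0.275 to 0.775 m from the base axis. Payload 14.6 kg.
Tool frame: the origin (TCP) lies midway between the tips of the shut fingers; the grasp point (between the pads) lies 19 mm behind it; z points along the fingers, y is the line along which they close (so a half turn about z gives the same grasp; the last joint's range is limited). The gripper opens to 85 mm and grips with 20 to 120 N. Pads are 22 mm wide; open, the fingers measure 114 mm over their backs; the gripper's body (76 mm by 85 mm) begins 54 mm behind the grasp point. The pads swing forward as they close: fully open they stand 13 mm farther back than shut.
Start: joints at [-0.155, 0.263, -0.048, 1.259, 0, 1.415], TCP at [0.525, -0, 0.231] pointing down, gripper open.
Joint ranges: [-2.65, 2.65], [-0.89, 1.7], [-1.18, 1.37], [-2.13, 2.11], [-1.35, 1.29], [-3.14, 3.14]. Speed limits (rad/s): [1.89, 1.89, 2.57, 2.79, 3.14, 3.14].

INTERFACE

Orientations are given as a unit quaternion [w, x, y, z].
In Python, from station import robot gives the robot as it stands. Calls block until the motion is done:
- robot.move_ptp(position, orientation): joint-space move of the TCP to a pose.
- robot.move_linear(position, attitude=None, velocity=0.15, force_limit=None): straight line of the TCP; attitude=None keeps the orientation; velocity is the mean speed in m/s. With force_limit (N) it stops when the force on the tool has changed by that much, and returns True; else False.
- robot.move_joints(angles): joint-space move.
- robot.set_gripper(opening): finger opening in m; the grip force is fixed at half the most; returns when the fingers have stopped.
- robot.dwell(seconds).
- robot.ik(position, orientation): joint angles nearest the present ones, or None.
- robot.sense(): the state.
- robot.camera(name): name is "scene" or "side" or "wrist"; returns the picture (480x640x3 uint8, blue, green, red); there is no depth.
- robot.camera_params(name): a dict with "fx", "fy", "cx", "cy" (pixels), "T" (4x4, takes a point from camera to world coordinates). Camera axes: x right, y down, z forward; pixel columns grow to the right and rows downward; lengths in m; the calibration is good to about 2 mm. A picture is of the moment at which its call begins: read the wrist's pose just before it. camera_params takes no time and is no camera call; for the wrist camera it gives the pose at the moment of the call.
A pose or a line that the arm cannot do raises robot.IKError and nothing moves.
- robot.finish_job(): hands the job in; it is judged then, once.
Trained networks look in the newest picture that a camera, given by its name, has taken for a name from the list of things; names that differ only in an ending like _2 or _b are one class to them, and where a whole thing is asked for, a point or a joint stands for the part that bears it (a point fixed in the world has none). Each returns a list of dicts, best first, with "p" (0 to 1); they miss things now and then, are a little off and sometimes report something else, mostly with a low value. They report only what shows in the picture. A call takes as long as a camera call. They do not tell look-alikes from the thing itself.
- robot.look_for(camera, label): "point" ([row, column] in pixels, amid what is visible of it).
- robot.mark_of(camera, label): "point" ([row, column] in pixels: a listed point, or the origin of a listed thing).
The state is a dict: "t": time; "q": joint angles; "dq": joint speeds; "tau": joint torques, N m; "tcp_pos": TCP position; "tcp_rot": TCP orientation; "wrist_force": force on the tool from outside, world axes, zero at the start; "torque": the same for the moment, N m; "width": finger opening in m; "grasp_force": force on a finger pad.
Only numpy, scipy, OpenCV 4.12 (cv2) and the standard library are available. Lean on these libraries where they do the work, as an engineer would, in place of code of your own. Each camera call takes 0.05 s, during which the arm holds its last target. There are 200 camera calls.

## Working session

There is one attempt and no reset: what is moved stays moved. The work goes in short steps, each a Python script; the robot and the scene stay as the last script left them, time stands still between calls to the robot, and variables do not carry over. Pictures are saved under pics/ and viewed, at most 10 in all, crops included, and the job is handed in when it is done.

```bash
ls; mkdir -p pics; python3 - <<'E'
from station import robot
import cv2,numpy as np
s=robot.sense();print(s)
for c in("scene","side","wrist"):
    cv2.imwrite(f"pics/{c}0.png",robot.camera(c))
    p=robot.camera_params(c);print(c,p["fx"],p["T"].round(3).tolist() if hasattr(p["T"],'round') else p["T"])
    for l in("spoon_grip","slot","wheel","stand","star_top","driver_grip","pick_grip","drum_face"):
        print(l,[(np.round(d["point"],1).tolist(),round(d["p"],2)) for d in robot.mark_of(c,l)][:4])
E
```

```text
pics
{'t': 0.0, 'q': array([-1.55318548e-01,  2.63540676e-01, -4.88882785e-02,  1.25938417e+00,
       -1.20329354e-05,  1.41551484e+00]), 'dq': array([-0.00126988, -0.00042027, -0.00091369, -0.00176441, -0.00149274,
       -0.00020824]), 'tau': array([ 6.28219332e-04, -6.37613010e+01,  3.84567368e+01,  1.37825581e-02,
        8.02127857e-07, -5.80562346e-05]), 'tcp_pos': array([5.24755836e-01, 1.97929385e-05, 2.30833744e-01]), 'tcp_rot': array([-4.07225626e-04,  7.07119791e-01,  7.07093588e-01, -3.04421823e-04]), 'wrist_force': array([0.26641618, 0.11503977, 0.47093271]), 'torque': array([-0.01559069,  0.02575145,  0.06323989]), 'grasp_force': 0.0, 'width': 0.08521538967107577}
scene 624.1309070849283 [[0.361, 0.525, -0.771, 1.793], [0.933, -0.191, 0.306, -0.471], [0.014, -0.829, -0.559, 0.982], [0.0, 0.0, 0.0, 1.0]]
spoon_grip [([177.6, 367.3], 0.73), ([183.8, 385.9], 0.52)]
slot [([213.8, 288.3], 0.61)]
wheel [([245.5, 301.5], 0.74), ([184.5, 385.2], 0.5)]
stand [([219.2, 402.0], 0.68), ([185.4, 440.1], 0.63)]
star_top [([208.7, 388.8], 0.65)]
driver_grip [([205.0, 416.9], 0.67), 
[... 302 characters left out ...]
451.2], 0.29)]
slot [([227.3, 373.7], 0.79)]
wheel [([258.3, 347.1], 0.74)]
stand [([452.3, 323.7], 0.8), ([350.8, 306.4], 0.65)]
star_top [([232.8, 371.8], 0.62)]
driver_grip [([313.0, 274.5], 0.55)]
pick_grip [([320.1, 304.0], 0.69), ([324.0, 336.5], 0.62)]
drum_face [([259.9, 356.2], 0.75), ([308.9, 197.0], 0.33)]
wrist 335.90717775016776 [[1.0, -0.0, 0.0, 0.526], [-0.0, -0.963, -0.271, 0.069], [0.0, 0.271, -0.963, 0.374], [0.0, 0.0, 0.0, 1.0]]
spoon_grip []
slot [([280.7, 244.7], 0.62)]
wheel [([229.9, 304.7], 0.69)]
stand [([276.2, 244.7], 0.35)]
star_top [([276.3, 247.4], 0.67), ([281.9, 246.2], 0.23)]
driver_grip []
pick_grip [([269.6, 253.4], 0.72)]
drum_face [([170.3, 251.1], 0.79)]
```

View pics/scene0.png

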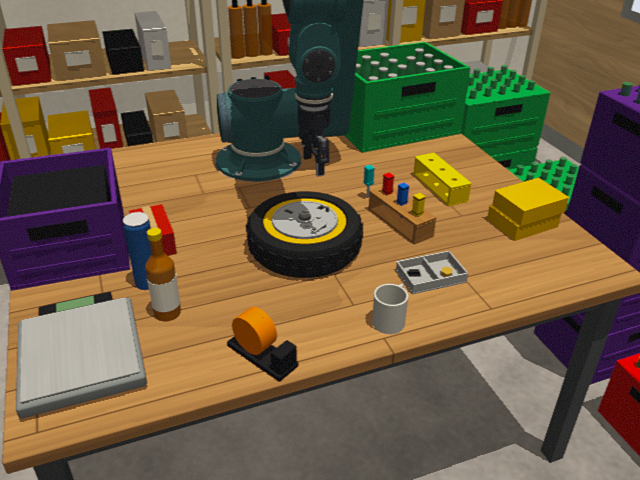

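View pics/side0.png

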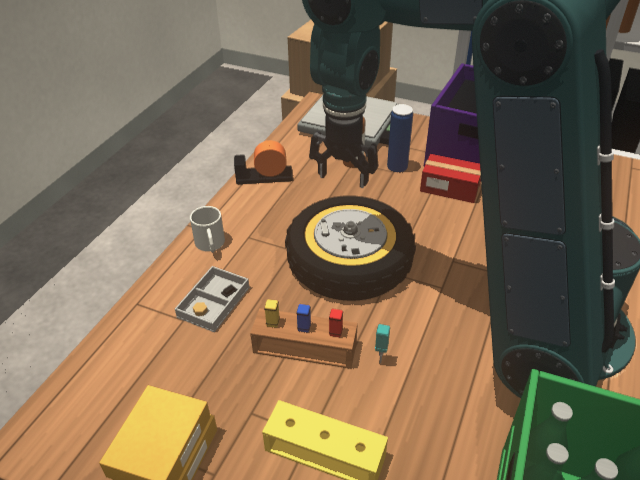

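View pics/wrist0.png

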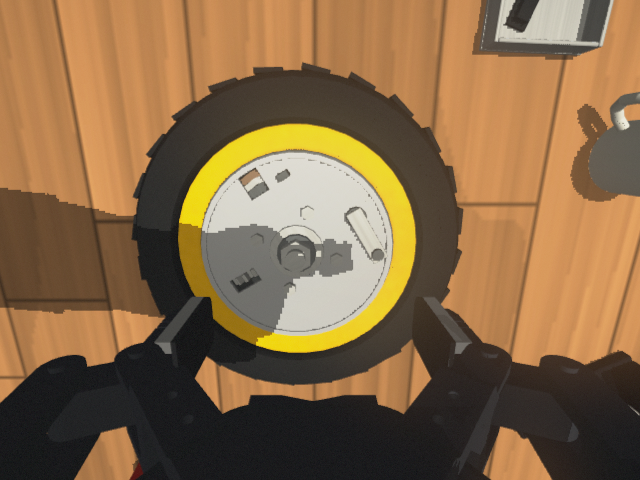

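The scene shows the red spoon at (184,386), the blue tool at (194,402) and the yellow tool at (205,417) in the wooden stand. The turquoise look-alike is at (175,369) and the yellow stand at (178,440). In the wrist view the hub is at (250,297), the slot at (280,245), the inspection hole at (184,254) and the brake arm at (235,365), so the wheel's +x points about 30° left of world x.

```bash
cat > h.py <<'E'
from station import robot
import cv2,numpy as np
from scipy.spatial.transform import Rotation as R
def ray(c,pt,P=None):
    P=P or robot.camera_params(c);T=np.array(P["T"])
    d=T[:3,:3]@np.array([(pt[1]-P["cx"])/P["fx"],(pt[0]-P["cy"])/P["fy"],1]);return T[:3,3],d/np.linalg.norm(d)
def onz(c,pt,z,P=None):
    o,d=ray(c,pt,P);return o+d*(z-o[2])/d[2]
def tri(*rs):
    A=sum(np.eye(3)-np.outer(d,d) for o,d in rs);b=sum((np.eye(3)-np.outer(d,d))@o for o,d in rs);return np.linalg.solve(A,b)
def proj(c,p,P=None):
    P=P or robot.camera_params(c);T=np.array(P["T"]);q=T[:3,:3].T@(np.asarray(p)-T[:3,3]);return np.array([P["cy"]+P["fy"]*q[1]/q[2],P["cx"]+P["fx"]*q[0]/q[2]])
def down(yaw):  # tool z down, tool y axis along world angle yaw
    y=np.array([np.cos(yaw),np.sin(yaw),0]);z=np.array([0,0,-1.]);x=np.cross(y,z)
    q=R.from_matrix(np.c_[x,y,z]).as_quat();return np.r_[q[3],q[:3]]
def marks(c,l,n=3): return [(np.round(d["point"],1).tolist(),round(d["p"],2)) for d in robot.mark_of(c,l)][:n]
E
python3 - <<'E'
from h import *
for n,a,b in(("red",(184,386),(322,336)),("blue",(194.6,402.4),(319,304)),("yel",(205,417),(313,273))):
    print(n,tri(ray("scene",a),ray("side",b)).round(4), [onz(c,p,.09).round(4) for c,p in(("scene",a),("side",b))])
print("hub",onz("wrist",(250,297),.088),onz("scene",(216,304),.105),"slot",onz("wrist",(280.7,244.7),.088),"hole",onz("wrist",(184,254),.088))
E
```

```text
red [0.4322 0.2577 0.0936] [array([0.4247, 0.26  , 0.09  ]), array([0.4341, 0.2564, 0.09  ])]
blue [0.4958 0.2758 0.0919] [array([0.4929, 0.2774, 0.09  ]), array([0.4966, 0.2744, 0.09  ])]
yel [0.5599 0.287  0.0933] [array([0.5551, 0.2897, 0.09  ]), array([0.5616, 0.2846, 0.09  ])]
hub [ 0.51169147 -0.01824586  0.088     ] [ 0.52404929 -0.02295165  0.105     ] slot [ 0.46358725 -0.04749894  0.088     ] hole [0.47623313 0.03983666 0.088     ]
```

```bash
python3 - <<'E'
from h import *
for y in(-60,-77,103,120): 
    print(y,[None if (j:=robot.ik(p,down(np.radians(y)))) is None else np.round(j,2) for p in((.462,-.046,.14),(.432,.258,.07))])
D=np.radians
for n,p,y in(("w1",(.48,-.04,.19),-60),("s1",(.46,.262,.22),-77)):
    robot.move_ptp(p,down(D(y)));robot.dwell(.2)
    P=robot.camera_params("wrist");cv2.imwrite(f"pics/{n}.png",robot.camera("wrist"));np.save(n+".npy",P,allow_pickle=True)
    for l in("slot","wheel","star_top","star_centre","drum_face","spoon_grip","stand","driver_grip","pick_grip"):
        z={"slot":.088,"wheel":0,"star_top":.08,"star_centre":.06,"drum_face":.08,"stand":0}.get(l,.09)
        print(n,l,[(a,b,onz("wrist",a,z,P).round(4)[:2]) for a,b in marks("wrist",l)])
print(robot.sense()["t"])
E
```

```text
-60 [array([-0.28,  0.21, -0.38,  0.98,  0.  ,  2.34]), array([ 0.38,  0.33, -0.41,  0.82,  0.  ,  2.99])]
-77 [array([-0.28,  0.21, -0.38,  0.98,  0.  ,  2.64]), array([ 0.38,  0.33, -0.41,  0.82,  0.  , -2.99])]
103 [array([-0.28,  0.21, -0.38,  0.98,  0.  , -0.5 ]), array([ 0.38,  0.33, -0.41,  0.82,  0.  ,  0.15])]
120 [array([-0.28,  0.21, -0.38,  0.98,  0.  , -0.8 ]), array([ 0.38,  0.33, -0.41,  0.82,  0.  , -0.15])]
w1 slot [([268.0, 309.5], 0.8, array([ 0.4623, -0.048 ]))]
w1 wheel [([182.5, 309.9], 0.8, array([ 0.5115, -0.0193]))]
w1 star_top [([260.6, 309.5], 0.75, array([ 0.4652, -0.0463]))]
w1 star_centre [([253.8, 311.3], 0.58, array([ 0.4653, -0.0478])), ([193.6, 208.4], 0.35, array([0.4678, 0.0498]))]
w1 drum_face [([193.5, 205.6], 0.7, array([0.4721, 0.0476]))]
w1 spoon_grip []
w1 stand [([25.4, 15.0], 0.72, array([0.5001, 0.27  ]))]
w1 driver_grip []
w1 pick_grip []
s1 slot []
s1 wheel [([225.1, 571.5], 0.73, array([ 0.5126, -0.0197]))]
s1 star_top []
s1 star_centre [([294.5, 625.6], 0.93, array([ 0.4625, -0.0518]))]
s1 drum_face [([272.3, 538.1], 0.6, array([0.4691, 0.0565]))]
s1 spoon_grip [([265.7, 309.1], 0.96, array([0.4326, 0.2584])), ([391.9, 297.7], 0.66, array([0.3048, 0.2406]))]
s1 stand [([176.6, 312.9], 0.75, array([0.4999, 0.2705]))]
s1 driver_grip [([102.7, 306.4], 0.81, array([0.559 , 0.2893])), ([292.2, 624.5], 0.44, array([ 0.4708, -0.0172]))]
s1 pick_grip [([189.1, 310.9], 0.86, array([0.4967, 0.2715]))]
8.0833
```

View pics/w1.png

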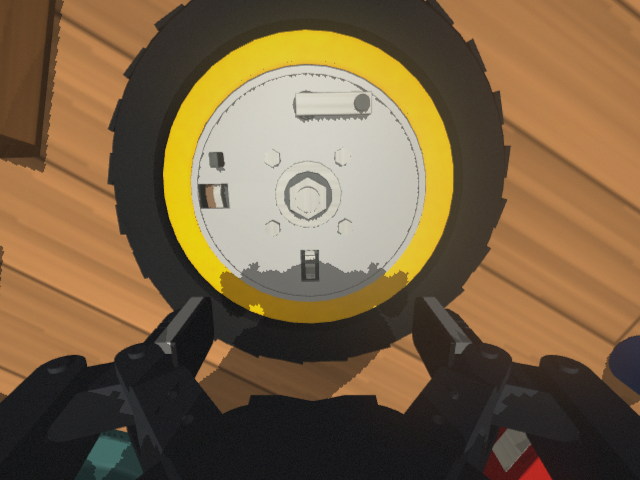

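View pics/s1.png

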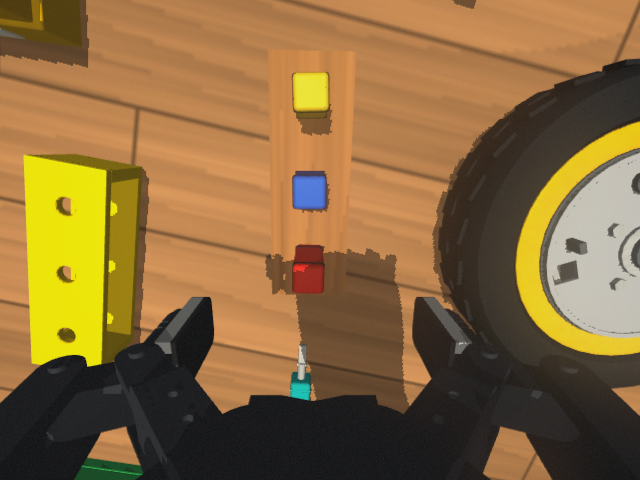

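The wrist views confirm the layout. The slot spans about rows 249–281 at column 310, with star teeth visible in it, and the hub is at (182,308). The red spoon is at (266,309) at the near end of the stand, its handle square to the view. Next I grasp and lift the spoon.

```bash
python3 - <<'E'
from h import *
I=cv2.imread("pics/w1.png");cv2.imwrite("pics/slotcrop.png",cv2.resize(I[235:300,270:350],None,fx=8,fy=8,interpolation=cv2.INTER_NEAREST))
q=down(np.radians(-76.5))
robot.move_ptp((.4326,.2580,.12),q)
robot.move_linear((.4326,.2580,.0705),velocity=.08)
robot.set_gripper(.0); s=robot.sense();print(s["width"],s["grasp_force"],s["wrist_force"],s["tcp_pos"])
robot.move_linear((.4326,.2580,.19),velocity=.12)
s=robot.sense();print(s["t"],s["width"],s["wrist_force"],s["tcp_pos"])
for c in("side","scene"):
    J=robot.camera(c);r,k=map(int,proj(c,s["tcp_pos"]-[0,0,.02]));print(c,r,k)
    cv2.imwrite(f"pics/g_{c}.png",cv2.resize(J[max(r-50,0):r+50,max(k-60,0):k+60],None,fx=4,fy=4,interpolation=cv2.INTER_CUBIC))
a,b=[cv2.imread(f"pics/g_{c}.png") for c in("side","scene")]
h=min(a.shape[0],b.shape[0]);m=np.hstack([a[:h],b[:h]]);cv2.imwrite("pics/g.png",cv2.resize(m,(800,int(800*h/m.shape[1]))))
E
```

```text
0.023387429808569362 58.761112689971924 [-1.2987124   0.31613409  5.69400395] [0.43267933 0.2580058  0.0707459 ]
11.0833 0.023304333852828776 [-0.30726773  0.50205576 -1.73128103] [0.43227535 0.25785896 0.18933812]
side 295 336
scene 160 388
```

View pics/g.png

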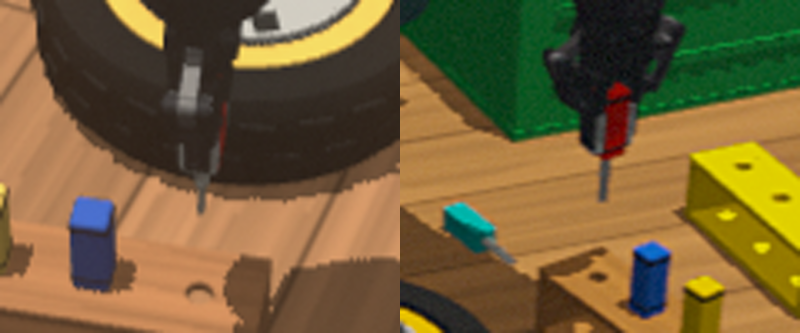

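View pics/slotcrop.png

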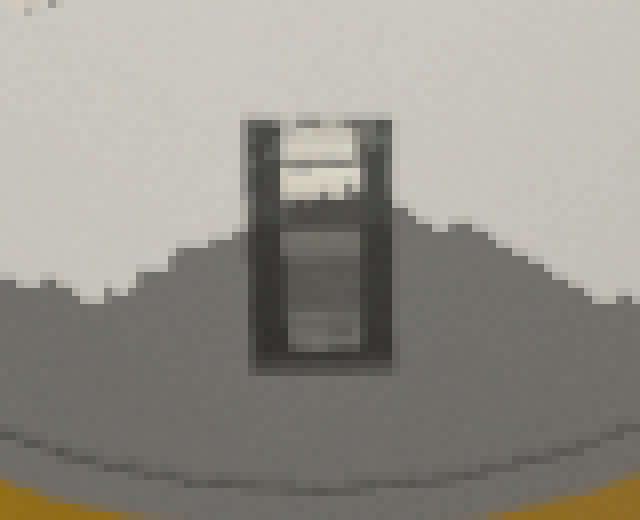

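The spoon is held upright and square. Its blade is thin along the stand's x and wide across, as it should be. In the slot crop the slot centre is at image (265.5,310), with tooth bands near rows 257, 265 and 276. I'll fit the slot position and the star's phase offline.

```bash
python3 - <<'E'
from h import *
P=np.load("w1.npy",allow_pickle=True).item()
c=onz("wrist",(265.5,310),.088,P)
print("slot",c,"ends",onz("wrist",(250,309.7),.088,P),onz("wrist",(281,310.2),.088,P),"sides",onz("wrist",(265.5,301),.088,P),onz("wrist",(265.5,319),.088,P), "plate",onz("wrist",(182.5,308),.088,P), "cam",np.array(P["T"])[:3,3])
a=np.radians(30.3);u=np.array([np.cos(a),np.sin(a),0]);sc=c-[0,0,.028]
for ph in range(0,30,5):
    o=[]
    for k in(-30,0,30):
        t=np.radians(ph-15+k); n=np.sin(t)*u+np.array([0,0,np.cos(t)]); tg=np.cos(t)*u-np.array([0,0,np.sin(t)])
        f=lambda r,s:(proj("wrist",sc+n*r+tg*s,P)[0]-235)*8
        o.append([int(f(.013,.0018)),int(f(.02,.0018)),int(f(.02,-.0018))])
    print(ph-15,o)
g=cv2.imread("pics/w1.png",0);print(g[248:284,308:313].mean(1).astype(int).tolist())
E
```

```text
slot [ 0.46429471 -0.04731803  0.088     ] ends [ 0.47499748 -0.04089142  0.088     ] [ 0.45326625 -0.05384909  0.088     ] sides [ 0.46082099 -0.0413121   0.088     ] [ 0.46776856 -0.0533242   0.088     ] plate [ 0.51838499 -0.01450841  0.088     ] cam [ 0.54014624 -0.00559563  0.33267053]
-15 [[259, 321, 336], [209, 249, 278], [144, 147, 183]]
-10 [[253, 312, 329], [199, 233, 264], [133, 129, 165]]
-5 [[245, 302, 322], [188, 216, 249], [122, 112, 148]]
0 [[237, 290, 313], [177, 199, 234], [111, 95, 130]]
5 [[229, 277, 303], [166, 182, 217], [101, 78, 113]]
10 [[219, 263, 291], [155, 164, 200], [91, 63, 96]]
[196, 185, 151, 190, 195, 203, 193, 134, 205, 206, 200, 164, 80, 76, 76, 85, 110, 108, 104, 93, 87, 89, 88, 88, 87, 90, 104, 97, 99, 106, 92, 56, 70, 82, 110, 109]
```

```bash
cat >> h.py <<'E'
A=np.radians(30.4);U=np.array([np.cos(A),np.sin(A),0]);V=np.array([-np.sin(A),np.cos(A),0]);S0=np.array([.4643,-.0473,0]);QW=down(A-np.pi/2)
def bp(x,dep,y=0): # blade tip at x,y mm from slot centre, depth mm below plate top -> TCP
    return S0+U*x/1e3+V*y/1e3+[0,0,.088-dep/1e3+.0505]
def st(tag=""):
    s=robot.sense();d=s["tcp_pos"]-S0;f=s["wrist_force"]
    r=[d@U*1e3,d@V*1e3,(.088+.0505-d[2])*1e3,f@U,f@V,f[2]];print(tag,"t%.1f x%.2f y%.2f dep%.2f | fx%.1f fy%.1f fz%.1f"%(s["t"],*r));return r
def go(x,dep,v=.05,F=None,y=0,tag=""):
    h=robot.move_linear(bp(x,dep,y),velocity=v,force_limit=F);return h,st(f"{tag} hit={h}")
E
python3 - <<'E'
from h import *
robot.move_ptp(bp(-1.5,-25),QW);st("above")
h,_=go(-1.5,-4,.08,4)
h,_=go(-1.5,6,.03,4,tag="slot")
if not h:
    h,_=go(-1.5,11.5,.012,3,tag="engage")
cv2.imwrite("pics/e.png",robot.camera("wrist"))
E
```

```text
above t15.6 x-1.46 y0.03 dep-25.02 | fx0.1 fy-0.1 fz-1.0
 hit=False t16.0 x-1.59 y0.10 dep-3.97 | fx0.1 fy0.8 fz-1.1
slot hit=False t16.5 x-1.53 y0.04 dep6.06 | fx0.3 fy0.5 fz-1.1
engage hit=True t16.8 x-1.45 y-0.12 dep9.00 | fx0.0 fy-0.2 fz5.2
```

```bash
python3 - <<'E'
from h import *
for x in(1,3.5,-4):
    go(robot.sense()["tcp_pos"].__sub__(S0)@U*1e3,6,.05)
    go(x,6,.05,4,tag="shift")
    h,r=go(x,11.8,.012,3,tag=f"engage {x}")
    if not h: break
E
```

```text
hit=False t17.1 x-1.43 y0.00 dep5.91 | fx-0.2 fy0.6 fz-1.9
shift hit=False t17.4 x1.09 y0.06 dep6.13 | fx-0.1 fy-0.0 fz-0.8
engage 1 hit=False t18.0 x0.98 y0.00 dep11.80 | fx0.5 fy0.5 fz-1.1
```

```bash
python3 - <<'E'
from h import *
for x in(-2,-5,-8):
    h,r=go(x,11.8,.015,9.5,tag=f"push {x}")
    if h or r[3]>9: break
E
```

```text
push -2 hit=False t18.4 x-1.74 y-0.14 dep11.65 | fx3.4 fy0.0 fz-2.2
push -5 hit=False t18.7 x-5.04 y-0.06 dep11.74 | fx3.7 fy-0.7 fz-1.4
push -8 hit=False t19.1 x-8.08 y-0.02 dep11.75 | fx2.7 fy-0.7 fz0.2
```

```bash
python3 - <<'E'
from h import *
for k in range(3):
    go(-7.5,5.5,.05,tag="lift");go(1.3,5.5,.06)
    h,_=go(1.3,11.8,.015,3,tag="engage")
    if h: break
    h,_=go(-8,11.8,.015,9.5,tag="push")
    if h: robot.dwell(.15);st("held");break
E
```

```text
lift hit=False t19.3 x-7.74 y-0.00 dep5.26 | fx0.3 fy-0.2 fz-1.6
 hit=False t19.6 x1.57 y0.06 dep5.68 | fx-0.8 fy-0.0 fz-0.9
engage hit=True t19.9 x1.22 y-0.00 dep9.00 | fx1.2 fy-0.0 fz4.6
```

```bash
python3 - <<'E'
from h import *
def engage(xs):
    for x in xs:
        go(x,5.5,.06)
        h,_=go(x,11.8,.015,3,tag=f"engage {x}")
        if not h: return x
        go(x,5.5,.05)
for k in range(3):
    if k: go(-7.5,5.5,.05,tag="lift")
    else: go(1.3,5.5,.05)
    if engage((3.2,4.6,0)) is None: break
    h,_=go(-8,11.8,.015,9.5,tag="push")
    if h: robot.dwell(.15);st("held");break
E
```

```text
hit=False t20.2 x1.28 y-0.03 dep5.40 | fx0.5 fy-0.1 fz-1.6
 hit=False t20.4 x3.24 y0.05 dep5.61 | fx-1.2 fy0.5 fz-1.5
engage 3.2 hit=False t21.0 x3.20 y0.03 dep11.82 | fx0.2 fy-0.3 fz-0.5
push hit=False t21.9 x-7.99 y-0.05 dep11.77 | fx3.7 fy-0.6 fz-1.1
lift hit=False t22.2 x-7.72 y0.01 dep5.29 | fx-0.1 fy-0.4 fz-0.9
 hit=False t22.5 x3.50 y0.09 dep5.69 | fx0.2 fy-0.5 fz-0.1
engage 3.2 hit=False t23.1 x3.12 y0.02 dep11.82 | fx-0.5 fy0.0 fz-1.8
push hit=False t24.0 x-7.99 y-0.06 dep11.78 | fx3.9 fy-0.1 fz-0.7
lift hit=False t24.2 x-7.71 y-0.02 dep5.26 | fx-0.9 fy-0.2 fz-0.7
 hit=False t24.6 x3.50 y0.07 dep5.68 | fx0.4 fy-0.9 fz-1.7
engage 3.2 hit=False t25.1 x3.16 y0.01 dep11.82 | fx-0.4 fy0.6 fz-1.0
push hit=True t25.6 x-0.08 y-0.18 dep11.58 | fx6.2 fy1.0 fz-3.1
held t25.7 x0.06 y-0.16 dep11.68 | fx6.8 fy-0.1 fz-1.2
```

```bash
python3 - <<'E'
from h import *
for x in(-.3,-.6,-.9,-1.2,-1.5):
    h,r=go(x,11.8,.005,3.5,tag=f"press")
    robot.dwell(.1);r=st("held")
    if r[3]>9.3: break
robot.dwell(.1)
E
```

```text
press hit=False t26.0 x0.32 y-0.15 dep11.60 | fx5.3 fy0.5 fz-3.0
held t26.1 x0.31 y-0.15 dep11.60 | fx5.0 fy0.8 fz-3.6
press hit=False t26.3 x0.14 y-0.19 dep11.56 | fx5.5 fy0.0 fz-2.9
held t26.4 x0.13 y-0.20 dep11.58 | fx5.4 fy-0.1 fz-2.5
press hit=False t26.7 x-0.08 y-0.19 dep11.57 | fx7.8 fy0.2 fz-3.2
held t26.8 x-0.08 y-0.16 dep11.58 | fx7.0 fy0.1 fz-3.4
press hit=False t27.0 x-0.25 y-0.21 dep11.54 | fx7.4 fy0.6 fz-3.4
held t27.1 x-0.25 y-0.21 dep11.56 | fx6.5 fy0.6 fz-4.2
press hit=False t27.4 x-0.46 y-0.18 dep11.55 | fx7.8 fy0.6 fz-3.2
held t27.5 x-0.44 y-0.20 dep11.54 | fx7.6 fy1.1 fz-4.7
```

```bash
python3 - <<'E'
from h import *
for x in(-1.8,-2.1,-2.4,-2.7,-3.0):
    h,_=go(x,11.8,.006,3.5,tag=f"press")
    robot.dwell(.1);a=st("held")
    if a[3]>9.3: break
robot.dwell(.15);st()
E
```

```text
press hit=False t27.8 x-0.64 y-0.23 dep11.53 | fx8.0 fy0.9 fz-3.9
held t27.9 x-0.62 y-0.25 dep11.47 | fx8.7 fy1.5 fz-4.4
press hit=False t28.2 x-0.83 y-0.23 dep11.48 | fx8.8 fy1.1 fz-3.9
held t28.3 x-0.82 y-0.21 dep11.50 | fx9.4 fy0.6 fz-3.9
 t28.4 x-0.83 y-0.23 dep11.48 | fx9.1 fy1.9 fz-4.7
```

```bash
python3 - <<'E'
from h import *
go(.9,11.8,.02,tag="unload");go(.9,5.5,.05)
for x in(-7.5,-8.7,-6.3):
    go(x,5.5,.06);h,_=go(x,11.8,.015,3,tag=f"engage {x}")
    if not h: break
    go(x,5.5,.05)
else: raise SystemExit
h,_=go(x+4,11.8,.008,2.7,tag="contact")
E
```

```text
unload hit=False t28.7 x1.00 y-0.10 dep11.73 | fx2.6 fy-0.2 fz-0.6
 hit=False t29.0 x0.65 y-0.07 dep5.17 | fx0.4 fy-0.4 fz-0.7
 hit=False t29.3 x-8.05 y0.11 dep5.56 | fx-0.1 fy0.1 fz-0.3
engage -7.5 hit=False t29.9 x-7.42 y0.06 dep11.85 | fx0.2 fy-0.1 fz-0.3
contact hit=True t30.3 x-4.78 y0.27 dep12.16 | fx-2.1 fy-0.2 fz-0.1
```

```bash
python3 - <<'E'
from h import *
h,r=go(5.2,11.8,.015,8,tag="back")
if not h and r[0]<4.7: go(5.6,11.8,.01,6,tag="more")
robot.dwell(.3);st()
E
```

```text
back hit=False t31.1 x5.26 y0.03 dep11.80 | fx-2.6 fy0.4 fz-1.3
 t31.4 x5.23 y-0.01 dep11.77 | fx-3.0 fy0.4 fz-1.1
```

```bash
python3 - <<'E'
from h import *
go(4.4,11.6,.02,tag="unload");go(4.4,4,.04);go(4.4,-30,.1,tag="out")
q=down(np.radians(-76.5))
robot.move_ptp((.4326,.2580,.15),q);robot.dwell(.2);st("over")
J=robot.camera("side");s=robot.sense();r,k=map(int,proj("side",s["tcp_pos"]-[0,0,.03]))
cv2.imwrite("pics/r_side.png",cv2.resize(J[r-50:r+70,k-70:k+70],None,fx=4,fy=4,interpolation=cv2.INTER_CUBIC))
print(robot.move_linear((.4326,.2580,.085),velocity=.05,force_limit=5));st()
print(robot.move_linear((.4326,.2580,.0698),velocity=.02,force_limit=4));st();print(robot.sense()["tcp_pos"])
E
```

```text
unload hit=False t31.7 x4.68 y-0.15 dep11.45 | fx-0.0 fy-0.0 fz-1.0
 hit=False t32.0 x4.73 y-0.22 dep3.60 | fx-0.4 fy1.2 fz-1.3
out hit=False t32.5 x4.38 y0.02 dep-29.70 | fx0.6 fy0.2 fz-1.9
over t37.1 x127.14 y279.30 dep-11.52 | fx0.6 fy0.2 fz-0.8
False
 t38.6 x127.34 y279.38 dep53.23 | fx0.6 fy-0.2 fz-1.8
True
 t39.3 x127.02 y279.41 dep67.75 | fx0.3 fy0.4 fz5.6
[0.43246151 0.25797071 0.07074913]
```

Shoulder contact came at the same height as at the pick-up, so I release, withdraw and check.

```bash
python3 - <<'E'
from h import *
robot.set_gripper(.085);robot.dwell(.2)
robot.move_linear((.4326,.2580,.20),velocity=.12);robot.dwell(.3)
print(robot.sense()["t"],robot.sense()["wrist_force"])
P=robot.camera_params("wrist");a=robot.camera("wrist");b=robot.camera("side")
for l in("spoon_grip","pick_grip","driver_grip"):
    print(l,[(p,v,onz("wrist",p,.09,P).round(4)) for p,v in marks("wrist",l,2)])
cv2.imwrite("pics/fin.png",np.hstack([cv2.resize(a[:,160:480],(400,600)),cv2.resize(b[260:400,220:420],(400,280)) if 0 else cv2.copyMakeBorder(cv2.resize(b[260:400,240:440],(400,280)),0,320,0,0,cv2.BORDER_CONSTANT)]))
E
```

```text
41.65 [ 0.66414989 -0.37634348  0.0457883 ]
spoon_grip [([237.6, 312.6], 0.93, array([0.4351, 0.2583, 0.09  ])), ([384.0, 297.7], 0.75, array([0.3017, 0.2398, 0.09  ]))]
pick_grip [([219.9, 313.7], 0.73, array([0.4489, 0.2607, 0.09  ]))]
driver_grip [([52.4, 313.7], 0.57, array([0.5605, 0.2876, 0.09  ]))]
```

View pics/fin.png

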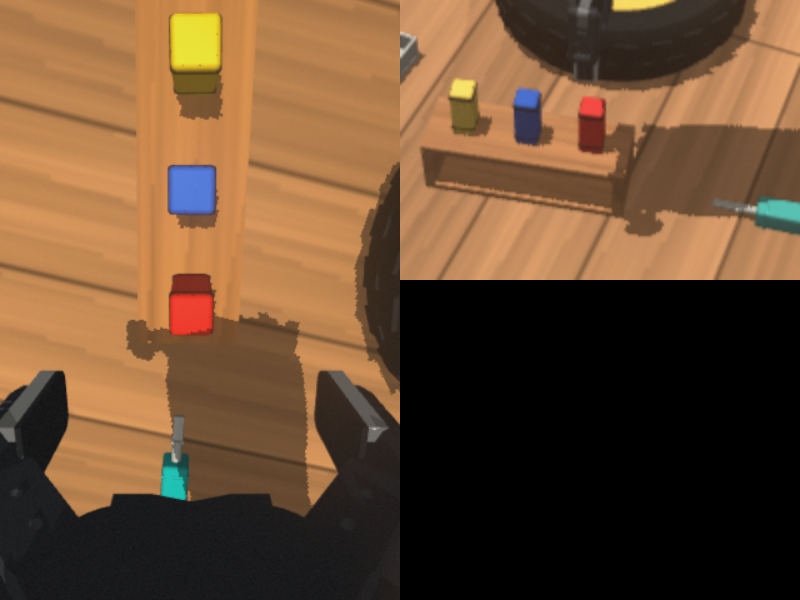

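The red spoon (wrist view, left panel at (312,191); side view, right panel at (125,592)) hangs upright and seated in its hole. The blue and yellow tools have not moved.

```bash
python3 -c "
from station import robot
print(robot.finish_job())"
```

```text
the job is handed in; nothing more can be done
None
```

The job is handed in: I turned the star up until it took about 9.3 N to push, backed it off by about one tooth (estimated from blade travel, since the gap itself was not measured), and hung the red spoon upright in its own hole; no verdict came back.

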